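Switch on the orange option rocker with the stylus

TASK

On the toolroom bench, take the yellow-handled stylus out of its blue stand and use its tip to switch on the orange rocker of the switch bank by pressing its raised, dotted half fully down. Do not touch that rocker with the gripper, leave the white and black rockers as they are and do not knock over or shove the loose tool holder. Then put the stylus back upright in the stand with its collar resting on top, and let go.

Things in the scene. Friction and masses are not known exactly. Their poses are not given: they have to be found in the camera images.
- stylus: Pen-like stylus, 150 mm long, 40-85 g, hanging upright in the stand, up to 7 mm off the bore's centre. Origin: centre of its tip (lower end), +z up its axis. From the tip up: steel shaft 8 mm in diameter to 70 mm; black collar 36 mm in diameter from 70 to 76 mm; round yellow handle 16 mm in diameter to 150 mm, best gripped 115 mm above the tip. Its yaw means nothing.
- stand_hole0 (a point): Stylus stand: fixed blue block 70 x 70 x 95 mm high, turned up to 0.3 rad, with one upright bore 22 mm in diameter through the middle. This point: centre of the bore's mouth, on the block's top face, 95 mm above the bench; +z up. Stylus put away: collar lying on this face, tip 70 mm below this point.
- bank: Switch bank: fixed grey console, 100 mm deep (x), 150 mm wide (y), 50 mm high, origin at the centre of its underside, yaw up to 0.35 rad. Three rockers (orange, white, black, any order) in a row along y, 40 mm apart, pivots 62 mm above the bench; dotted halves on the far (+x) side. Guard walls between them (36 mm clear) reach 72 mm above the bench, cross rails 33 mm from the pivots 58 mm.
- orange_press (a point): Where to press the orange rocker, moving with it: on top of its dotted half, mid-width, 15 mm from the pivot. Off, it stands about 71 mm above the bench; fully pressed about 62 mm (9 mm straight down). Frame: x from the pivot to the dotted half (level while off), y along the row, z up. The rocker is a plate 46 mm long (x), 22 mm wide (y), 5 mm thick, pivoted at its middle.
- orange_rocker (a joint): Angle of the orange rocker, rad: 0 = off (dotted half raised), 0.6 = fully on (dotted half down on its stop). It turns against about 2 N at the press point and stays where it is left. Starts near 0.
- white_rocker (a joint): Angle of the white rocker, same meaning and size; starts off (near 0) and must stay off.
- black_rocker (a joint): Angle of the black rocker, same meaning and size; starts on (near 0.6) and must stay on.
- toolholder: Bystander: loose steel milling-tool holder standing upright beyond and between bank and stand, 64 mm in diameter, 102 mm high, about 0.85 kg. Origin: the centre of its underside, +z up.
Not all that is in view belongs to the job. There is more than one size of the stylus; the job needs the largest.

How it is judged:
On the way, in this order (a step that is already met when the one before it is completed fails the run):
1. the stylus is out of its stand (z of stylus in the frame of stand_hole0 above 0 m), for 0.1 s.
2. the orange rocker is fully on, with the stylus tip at it (value of joint orange_rocker above 0.48 rad and distance between stylus and orange_press below 0.025 m), for 0.1 s.
At the end, for the whole second after the job is handed in: Orange rocker on (over 0.48 of 0.6 rad), white still off (under 0.2), black still on (over 0.4); stylus at rest in the bore, tip within 15 mm of its axis and over 60 mm below the stand top, within 10 degrees of upright; tool holder upright within 30 mm of its start (value of joint orange_rocker above 0.48 rad and value of joint white_rocker below 0.2 rad and value of joint black_rocker above 0.4 rad and horizontal distance between stylus and stand_hole0 below 0.015 m and z of stylus in the frame of stand_hole0 below -0.06 m and angle between stylus's own z axis and vertical below 0.18 rad and linear speed of stylus below 0.02 m/s and angle between toolholder's own z axis and vertical below 0.2 rad and distance of toolholder from where it was at the start of the episode below 0.03 m); the robot touches nothing.
It fails at once if the gripper or arm touches the orange rocker (contact force between any of the fingers, the arm and orange_rocker above 0.5 N).
It fails at once if the white or black rocker is switched (value of joint white_rocker above 0.3 rad or value of joint black_rocker below 0.3 rad).
It fails at once if the tool holder is knocked over or shoved away (angle between toolholder's own z axis and vertical above 0.5 rad or distance of toolholder from where it was at the start of the episode above 0.05 m).
It also fails if it takes over 48 s, if anything falls off the work surface, if the arm or the gripper's body presses on something with over 40 N, if the wrist force passes 120 N, or if a joint passes its speed limit or range.

ROBOT

A 6-joint arm with a two-finger parallel gripper is mounted at the origin on the work surface. World frame = base frame: x ahead of the robot, y to its left, z up, the work surface at z = 0. Lengths are in m, angles in rad, forces in N, time in s.
With the tool pointing down it reaches from about 0.375 to 0.925 m from the base axis. Payload 5.7 kg.
Tool frame: the origin (TCP) lies midway between the tips of the shut fingers; the grasp point (between the pads) lies 19 mm behind it; z points along the fingers, x is the direction in which the jaws open and shut, and the axes are right-handed (so a half turn about z gives the same grasp; the last joint's range is limited). The gripper opens to 88 mm and grips with 3 to 60 N. Pads are 20 mm wide; open, the fingers measure 115 mm over their backs; the gripper's body (75 mm by 178 mm) begins 61 mm behind the grasp point.
Start: joints at [-1.264, 0.359, 1.51, -0, 1.272, -0.115], TCP at [0.246, -0.547, 0.223] pointing down, gripper open.
Joint ranges: [-2.97, 2.97], [-1.01, 2.36], [0.21, 2.38], [-0.96, 4.11], [0.2, 2.71], [-2.98, 2.98]. Speed limits (rad/s): [2.39, 2.39, 3.14, 3.14, 3.14, 3.14].

INTERFACE

Orientations are given as a unit quaternion [x, y, z, w].
In Python, from bench import move_ptp, servo_line, goto_joints, move_gripper, sleep, inverse_kinematics, capture, PlanningError, close_job, spot_in, silhouettes, current_clock, current_joint_pos, current_qvel, current_joint_torque, current_position, current_orientation, current_force, current_torque, current_finger_gap gives the robot as it stands. Calls block until the motion is done:
- move_ptp(position, orientation): joint-space move of the TCP to a pose.
- servo_line(position, orientation=None, rate=0.15, contact_N=None): straight line of the TCP; orientation=None keeps the orientation; rate is the mean speed in m/s. With contact_N (N) it stops when the force on the tool has changed by that much, and returns True; else False.
- goto_joints(angles): joint-space move.
- move_gripper(opening): finger opening in m; the grip force is fixed at half the most; returns when the fingers have stopped.
- sleep(seconds).
- inverse_kinematics(position, orientation): joint angles nearest the present ones, or None.
- capture(name): name is "side" or "top"; returns a dict with "image" (400x640x3 uint8, blue, green, red), "range_z" (400x640 float32, m along the optical axis (not along the pixel's ray), 0 where there is no reading), "intrinsics" (3x3 intrinsics, pixels), "R" (3x3) and "t" (3): a world point X has camera coordinates R X + t. Camera axes: x right, y down, z forward; pixel columns grow to the right and rows downward; lengths in m; the calibration is good to about 2 mm. A picture is of the moment at which its call begins.
A pose or a line that the arm cannot do raises PlanningError and nothing moves.
- close_job(): hands the job in, once; it reports no verdict.
Trained networks look in the newest picture that a camera, given by its name, has taken for a name from the list of things; names that differ only in an ending like _2 or _b are one class to them, and where a whole thing is asked for, a point or a joint stands for the part that bears it (a point fixed in the world has none). Each returns a list of dicts, best first, with "conf" (0 to 1); they miss things now and then, are a little off and sometimes report something else, mostly with a low value. They report only what shows in the picture. A call takes as long as a camera call. They do not tell look-alikes from the thing itself.
- spot_in(camera, query): "xy" ([column, row] in pixels, amid what is visible of it).
- silhouettes(camera, query): "region" (400x640 bool, what is visible of it) and "xy" ([column, row] in pixels, amid what is visible of it).
Readings, each from a call of its own:
- current_clock(): time.
- current_joint_pos(): joint angles.
- current_qvel(): joint speeds.
- current_joint_torque(): joint torques, N m.
- current_position(): TCP position.
- current_orientation(): TCP orientation.
- current_force(): force on the tool from outside, world axes, zero at the start.
- current_torque(): the same for the moment, N m.
- current_finger_gap(): finger opening in m.
Only numpy, scipy, OpenCV 4.12 (cv2) and the standard library are available. Lean on these libraries where they do the work, as an engineer would, in place of code of your own. Each camera call takes 0.05 s, during which the arm holds its last target. There are 200 camera calls.

## Working session

There is one attempt and no reset: what is moved stays moved. The work goes in short steps, each a Python script; the robot and the scene stay as the last script left them, time stands still between calls to the robot, and variables do not carry over. Pictures are saved under pics/ and viewed, about 8 in all and at most 12, crops included, and the job is handed in when it is done.

```bash
mkdir -p pics; ls; cat > h.py <<'E'
import numpy as np, cv2
from bench import *
def world(c,u,v,z=None):
    K=c["intrinsics"];z=c["range_z"][int(round(v)),int(round(u))] if z is None else z
    p=np.array([(u-K[0,2])*z/K[0,0],(v-K[1,2])*z/K[1,1],z])
    return c["R"].T@(p-c["t"])
def cloud(c):
    K=c["intrinsics"];z=c["range_z"].astype(float);v,u=np.mgrid[:400,:640]
    P=np.stack([(u-K[0,2])*z/K[0,0],(v-K[1,2])*z/K[1,1],z],-1)
    W=(P-c["t"])@c["R"]; W[z==0]=np.nan
    return W
E
python3 - <<'E'
from h import *
ims=[]
for n in("top","side"):
    c=capture(n); np.savez(f"{n}0.npz",**c); cv2.imwrite(f"pics/{n}0.png",c["image"])
    print(n,c["intrinsics"][0],c["intrinsics"][1],(-c["R"].T@c["t"]).round(3),c["R"].round(2).tolist())
    for q in("stylus","bank","orange_press","orange_rocker","white_rocker","black_rocker","toolholder","stand_hole0"):
        try: print(q,[(np.round(s["xy"]).tolist(),round(s["conf"],2),world(c,*s["xy"]).round(3).tolist()) for s in spot_in(n,q)])
        except Exception as e: print(q,e)
print(current_clock())
E
```

```text
pics
top [481.92726561   0.         317.65942786] [  0.         481.92726561 202.5568346 ] [0.466 0.023 1.07 ] [[0.02, -1.0, 0.02], [-1.0, -0.02, -0.09], [0.09, -0.02, -1.0]]
stylus [([228.0, 210.0], 0.85, [0.531, 0.177, 0.153]), ([233.0, 258.0], 0.69, [0.439, 0.177, 0.08]), ([189.0, 200.0], 0.61, [0.556, 0.275, 0.057])]
bank [([368.0, 214.0], 0.93, [0.534, -0.102, 0.05])]
orange_press [([394.0, 212.0], 0.71, [0.538, -0.156, 0.065])]
orange_rocker [([393.0, 210.0], 0.49, [0.545, -0.153, 0.064])]
white_rocker [([356.0, 214.0], 0.65, [0.534, -0.074, 0.066])]
black_rocker [([373.0, 207.0], 0.5, [0.548, -0.111, 0.063])]
toolholder [([289.0, 134.0], 0.72, [0.697, 0.067, 0.086])]
stand_hole0 [([238.0, 212.0], 0.9, [0.531, 0.166, 0.093])]
side [369.04164754   0.         316.71006554] [  0.         369.04164754 197.72603296] [0.165 0.432 0.523] [[-0.71, -0.7, 0.01], [-0.43, 0.43, -0.79], [0.55, -0.57, -0.61]]
stylus [([257.0, 234.0], 0.7, [0.526, 0.191, 0.124]), ([304.0, 289.0], 0.67, [0.429, 0.183, 0.069]), ([205.0, 281.0], 0.58, [0.547, 0.281, 0.07])]
bank [([362.0, 202.0], 0.73, [0.506, -0.054, 0.065]), ([260.0, 236.0], 0.5, [0.525, 0.187, 0.119])]
orange_press []
orange_rocker [([380.0, 174.0], 0.53, [0.54, -0.159, 0.066])]
white_rocker [([358.0, 191.0], 0.55, [0.536, -0.077, 0.064]), ([256.0, 238.0], 0.42, [0.529, 0.191, 0.114])]
black_rocker [([368.0, 182.0], 0.41, [0.539, -0.114, 0.067]), ([364.0, 200.0], 0.38, [0.515, -0.074, 0.053])]
toolholder [([247.0, 190.0], 0.74, [0.704, 0.083, 0.062])]
stand_hole0 [([263.0, 263.0], 0.74, [0.495, 0.206, 0.094])]
0.9
```

```bash
python3 - <<'E'
import cv2,numpy as np
a=cv2.imread("pics/top0.png")[100:290,160:440]; b=cv2.imread("pics/side0.png")[120:330,170:450]
a=cv2.resize(a,None,fx=2.1,fy=1.5*1.4,interpolation=2);cv2.imwrite("pics/a.png",a)
cv2.imwrite("pics/b.png",cv2.resize(b,None,fx=2.5,fy=2.5,interpolation=2))
E
```

```text
(no output)
```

View pics/a.png

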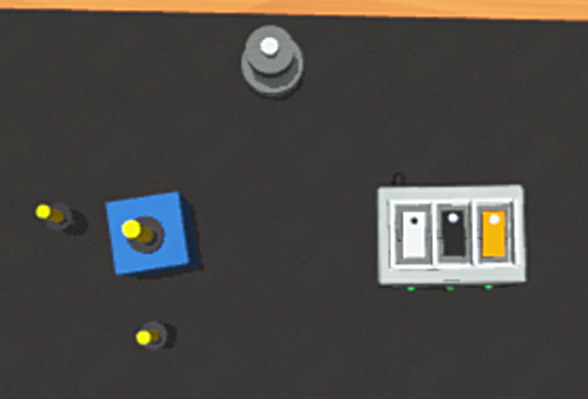

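View pics/b.png

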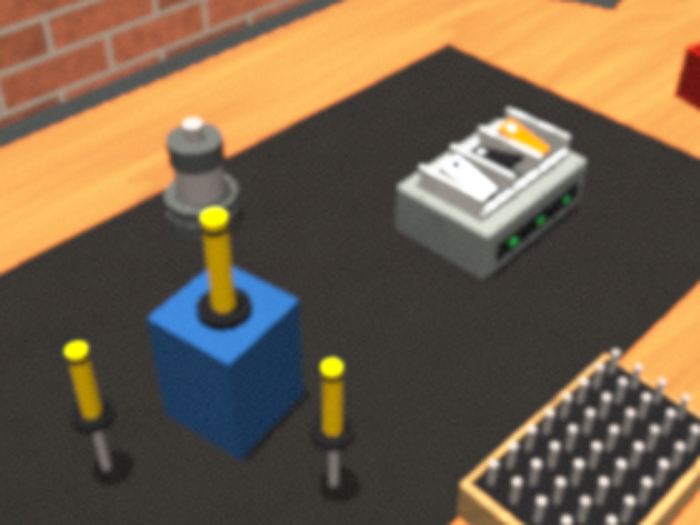

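The top view shows three candidates: (228,210) in the blue stand, and shorter ones standing on the bench at (233,258) and (189,200). I choose the one in the stand. The close crop confirms it: it is the largest, and its collar rests on the blue top. Orange is the right-hand rocker (393,210), black is in the middle and white on the left. Next I take the measurements.

```bash
python3 - <<'E'
from h import *
def rect(p):
    (c,s,a)=cv2.minAreaRect((p*1000).astype(np.float32)); return np.round(c,1),np.round(s,1),round(a,1)
for n in("top","side"):
    c=dict(np.load(n+"0.npz")); W=cloud(c); hsv=cv2.cvtColor(c["image"],cv2.COLOR_BGR2HSV)
    H,S,V=[hsv[...,i].astype(int) for i in range(3)]; z=W[...,2]
    near=lambda x,y,r: np.hypot(W[...,0]-x,W[...,1]-y)<r
    blue=(abs(H-107)<15)&(S>120)&near(.53,.17,.07)&(abs(z-.095)<.006)
    if n=="top" or 1: print(n,"stand",rect(W[blue][:,:2]),np.median(z[blue]))
    for lo,hi in((.11,.135),(.135,.16),(.165,.19)):
        m=near(.53,.175,.04)&(z>lo)&(z<hi)&(abs(H-27)<10)&(S>120); P=W[m]; print(" handle",lo,m.sum(),P.mean(0).round(4),P[:,:2].min(0).round(4),P[:,:2].max(0).round(4))
    m=near(.53,.175,.03)&(V<90)&(z>.095)&(z<.11); print(" collar",m.sum(),rect(W[m][:,:2]))
    b=near(.535,-.10,.1)&(z>.042)&(z<.08); print(" bank",rect(W[b][:,:2]))
    o=near(.54,-.155,.04)&(abs(H-17)<9)&(S>140)&(z>.045); P=W[o]; print(" orange",o.sum(),rect(P[:,:2]),P[:,2].min().round(4),P[:,2].max().round(4))
    if n=="top":
        for lab,(mm) in {"white":near(.534,-.074,.012),"black":near(.548,-.111,.012),"or":o}.items():
            P=W[mm]; A=np.c_[P[:,:2],np.ones(len(P))]; s=np.linalg.lstsq(A,P[:,2],rcond=None)[0]; print(" slope",lab,s[:2].round(2))
    t=near(.70,.075,.07)&(z>.01); print(" holder",rect(W[t][:,:2]))
E
```

```text
top stand (array([534.3, 183.9]), array([70.2, 70.4]), 10.2) 0.09381137776625581
 handle 0.11 16 [0.5296 0.1798 0.1226] [0.5244 0.1771] [0.5375 0.1866]
 handle 0.135 17 [0.5301 0.1787 0.1476] [0.5251 0.1769] [0.5376 0.1822]
 handle 0.165 59 [0.5315 0.1837 0.1734] [0.5242 0.177 ] [0.5388 0.1903]
 collar 134 (array([530.7, 181.1]), array([27.9, 32.4]), 69.1)
 bank (array([ 541.7, -116.6]), array([100. , 150.5]), 2.0)
 orange 201 (array([ 542.4, -158.1]), array([43.9, 25. ]), 0.4) 0.0519 0.0744
 slope white [ 0.35 -0.26]
 slope black [-0.26 -0.38]
 slope or [0.24 0.08]
 holder (array([714.7,  70. ]), array([55.4, 61.5]), 0.9)
side stand (array([533.8, 183.9]), array([72.6, 71.6]), 10.4) 0.09447498422123522
 handle 0.11 97 [0.5262 0.1882 0.1222] [0.5225 0.1798] [0.5335 0.1931]
 handle 0.135 127 [0.5267 0.1881 0.1479] [0.5228 0.1792] [0.5344 0.1929]
 handle 0.165 106 [0.5291 0.1865 0.1721] [0.5224 0.1777] [0.5403 0.1927]
 collar 160 (array([527.8, 186.7]), array([32., 29.]), 63.5)
 bank (array([ 539.5, -114.9]), array([100. , 151.2]), 2.1)
 orange 84 (array([ 538.3, -160.8]), array([41.3, 31.5]), 3.7) 0.0574 0.0734
 holder (array([713.3,  72.8]), array([63.3, 55.7]), 56.3)
```

```bash
cat >> h.py <<'E'
from scipy.spatial.transform import Rotation as Ro
def down(yaw): return Ro.from_matrix(np.array([[np.cos(yaw),np.sin(yaw),0],[np.sin(yaw),-np.cos(yaw),0],[0,0,-1]]).T.T).as_quat()
E
python3 - <<'E'
from h import *
print(current_orientation(),current_finger_gap())
for y in(0,np.pi):
    for p in([.5315,.1835,.121],[.5315,.1835,.25],[.557,-.1555,.158],[.557,-.1555,.25]):
        r=inverse_kinematics(p,down(y)); print(y,p,None if r is None else np.round(r,2))
E
```

```text
[ 8.39456184e-01 -5.43427376e-01 -3.31799978e-05 -3.05054376e-05] 0.08811955497916164
0 [0.5315, 0.1835, 0.121] [ 0.21  0.42  1.71 -0.    1.02  0.21]
0 [0.5315, 0.1835, 0.25] [ 0.21  0.28  1.56 -0.    1.3   0.21]
0 [0.557, -0.1555, 0.158] [-0.39  0.39  1.63 -0.    1.12 -0.39]
0 [0.557, -0.1555, 0.25] [-0.39  0.3   1.52 -0.    1.32 -0.39]
3.141592653589793 [0.5315, 0.1835, 0.121] [ 0.21  0.42  1.71 -0.    1.02 -2.93]
3.141592653589793 [0.5315, 0.1835, 0.25] [ 0.21  0.28  1.56 -0.    1.3  -2.93]
3.141592653589793 [0.557, -0.1555, 0.158] [-0.39  0.39  1.63 -0.    1.12  2.75]
3.141592653589793 [0.557, -0.1555, 0.25] [-0.39  0.3   1.52 -0.    1.32  2.75]
```

```bash
python3 - <<'E'
from h import *
q=down(0); p=np.array([.5315,.1835,.25])
move_ptp(p,q); print(current_clock())
p[2]=.122; servo_line(p,rate=.12,contact_N=8); print(current_position().round(4) if hasattr(current_position(),'round') else current_position())
move_gripper(0.0); print("gap",current_finger_gap(),current_force())
p[2]=.250; servo_line(p,rate=.12)
print("gap",current_finger_gap(),current_force(),current_clock())
for n in("side","top"):
    c=capture(n); np.savez(f"{n}1.npz",**c); cv2.imwrite(f"pics/{n}1.png",c["image"])
    print([(np.round(s["xy"]),round(s["conf"],2)) for s in spot_in(n,"stylus")])
im=cv2.imread("pics/side1.png")
cv2.imwrite("pics/c.png",cv2.resize(im[100:330,150:430],None,fx=2.5,fy=2.5,interpolation=2))
E
```

```text
3.6667
[0.5322 0.1836 0.1227]
gap 0.015295852483910867 [-0.01912072 -0.21418688 -0.04332251]
gap 0.015379813126384619 [ 0.92966794 -0.39644058 -0.45490293] 7.2
[(array([258., 309.]), 0.91), (array([253., 178.]), 0.88), (array([225., 341.]), 0.75), (array([378., 171.]), 0.74)]
[(array([223., 201.]), 0.61), (array([171., 252.]), 0.59), (array([393., 210.]), 0.35)]
```

View pics/c.png

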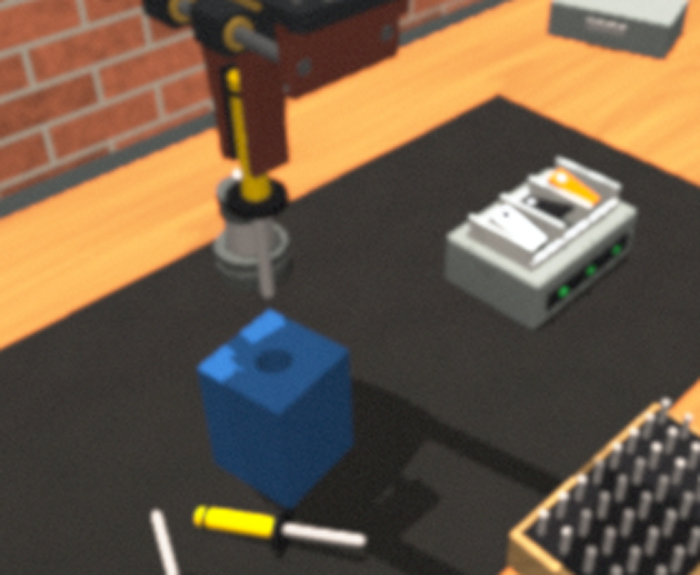

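The stylus is out of the stand, held between the fingers and nearly upright. The tip is at about (257,218) in the full side image. Both smaller look-alikes now lie on the bench at (225,341) and (258,309), clear of everything the job needs. Next I measure the tip relative to the TCP.

```bash
python3 - <<'E'
from h import *
tcp=current_position(); print(np.round(tcp,4))
c=dict(np.load("side1.npz")); W=cloud(c); cam=-c["R"].T@c["t"]
m=np.zeros((400,640),bool); m[185:225,235:275]=1
m&=(np.hypot(W[...,0]-.5315,W[...,1]-.1835)<.05)&(W[...,2]>.11)
for lo in np.arange(.125,.23,.01):
    s=m&(W[...,2]>=lo)&(W[...,2]<lo+.01)
    if s.sum(): print(lo.round(3),s.sum(),W[s].mean(0).round(4))
P=W[m]; print(P[:,2].min(), (W[...,:2]-cam[:2])[m].mean(0))
for n in("side","top"):
    print(n); c=capture(n)
    W=cloud(c)
    for s in silhouettes(n,"stylus")[:4]:
        r=s["region"]; print(np.round(s["xy"]),round(s["conf"],2),r.sum(),np.nanmedian(W[r],0).round(3))
E
```

```text
[0.5311 0.1834 0.2493]
0.145 4 [0.5282 0.1846 0.1538]
0.155 24 [0.5282 0.1868 0.1603]
0.165 30 [0.5282 0.1859 0.1701]
0.175 25 [0.5281 0.1863 0.1805]
0.185 31 [0.5284 0.1863 0.1901]
0.195 28 [0.5285 0.1862 0.2002]
0.205 20 [0.5284 0.186  0.2076]
0.215 31 [0.5188 0.1957 0.223 ]
0.225 12 [0.5184 0.1969 0.2256]
0.1525192577748784 [ 0.36084041 -0.24376643]
side
[225. 342.] 0.77 582 [0.477 0.31  0.015]
[252. 181.] 0.73 644 [0.528 0.19  0.228]
[258. 311.] 0.69 476 [0.481 0.238 0.016]
top
[357. 214.] 0.72 213 [ 0.538 -0.076  0.066]
[171. 252.] 0.44 41 [0.441 0.32  0.011]
[370. 213.] 0.31 2134 [ 0.535 -0.11   0.05 ]
```

```bash
python3 -c "
import cv2
cv2.imwrite('pics/d.png',cv2.resize(cv2.imread('pics/top1.png')[90:300,130:450],None,fx=2.3,fy=2.3,interpolation=2))"
```

```text
(no output)
```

View pics/d.png

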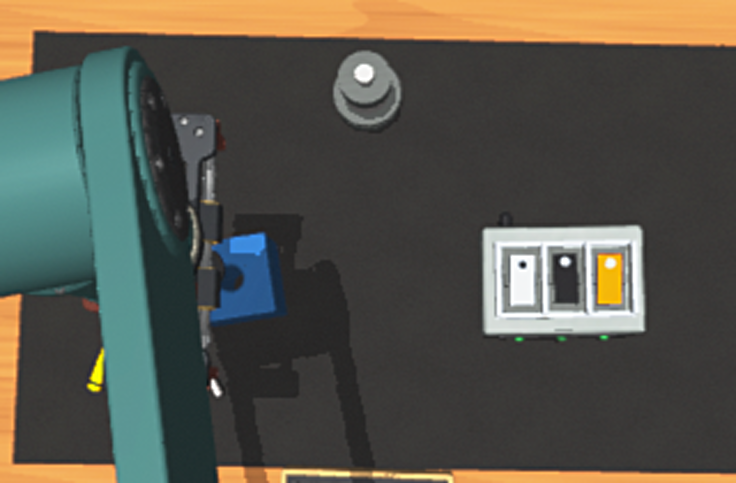

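The top view shows the bank clear, with orange at right (393,210), and the holder undisturbed. The stylus hangs vertical under the TCP with its tip about 96.5 mm below. Now the press.

```bash
python3 - <<'E'
from h import *
q=down(0); p=np.array([.557,-.1555,.25])
servo_line(p,q,rate=.2); print(current_position(),current_clock())
p[2]=.172; servo_line(p,rate=.12); 
p[2]=.155; print("contact",servo_line(p,rate=.03,contact_N=12),np.round(current_position(),4),current_force())
sleep(.3); print(current_force())
c=capture("side"); im=c["image"]
p[2]=.25; servo_line(p,rate=.15)
p[:2]=.534,.1839; servo_line(p,rate=.2)
d=capture("top"); np.savez("top2.npz",**d); np.savez("side2.npz",**capture("side"))
print(current_clock(),current_finger_gap(),np.round(current_position(),4))
a=cv2.resize(im[130:260,290:470],None,fx=2.2,fy=2.2,interpolation=2);b=cv2.resize(d["image"][150:280,310:450],(396,286),interpolation=2)
cv2.imwrite("pics/e.png",np.hstack([a,b]))
E
```

```text
[ 0.55690828 -0.15458916  0.24998569] 9.45
contact True [ 0.5599 -0.156   0.1581] [-0.43875555  1.36805332  7.44432279]
[ 0.45601186 -0.07795291  6.72111735]
13.8417 0.01566312040187184 [0.5341 0.1831 0.25  ]
```

View pics/e.png

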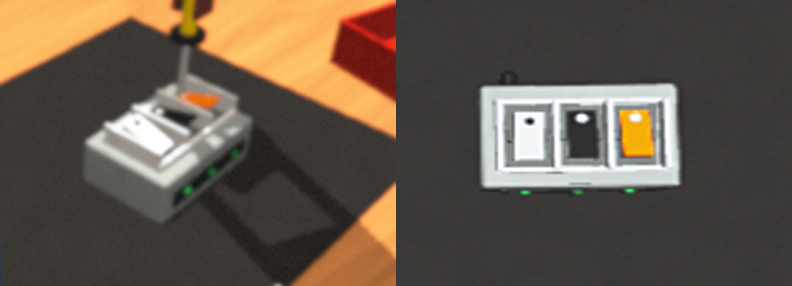

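The left view shows the tip pressing the orange rocker. The right view, taken afterwards, shows orange shifted and tilted like black. I check the rocker slopes and the stylus pose in the hand numerically.

```bash
python3 - <<'E'
from h import *
for f in("top0","top2"):
    W=cloud(dict(np.load(f+".npz")))
    for n,y in(("white",-.076),("black",-.116),("orange",-.156)):
        r=[]
        for x in(.525,.533,.551,.559):
            m=(abs(W[...,0]-x)<.004)&(abs(W[...,1]-y)<.007); r.append(np.round(1000*np.nanmedian(W[m][:,2]),1))
        print(f,n,r)
c=dict(np.load("side2.npz"));W=cloud(c)
m=(np.hypot(W[...,0]-.534,W[...,1]-.184)<.02)&(W[...,2]>.11)
for lo in np.arange(.14,.25,.01):
    s=m&(W[...,2]>=lo)&(W[...,2]<lo+.01)
    if s.sum(): print(lo.round(3),s.sum(),W[s].mean(0).round(4))
print(W[m][:,2].min())
E
```

```text
top0 white [np.float64(62.0), np.float64(63.7), np.float64(69.8), np.float64(72.0)]
top0 black [np.float64(71.4), np.float64(68.6), np.float64(63.4), np.float64(62.2)]
top0 orange [np.float64(61.8), np.float64(63.2), np.float64(68.9), np.float64(70.1)]
top2 white [np.float64(61.5), np.float64(64.0), np.float64(70.5), np.float64(72.0)]
top2 black [np.float64(71.6), np.float64(68.1), np.float64(63.7), np.float64(62.3)]
top2 orange [np.float64(71.4), np.float64(69.6), np.float64(63.9), np.float64(61.6)]
0.15 14 [0.5323 0.1856 0.157 ]
0.16 26 [0.5324 0.1858 0.1647]
0.17 27 [0.5322 0.1856 0.1747]
0.18 30 [0.5323 0.1859 0.1848]
0.19 28 [0.5319 0.1859 0.1957]
0.2 28 [0.5319 0.186  0.205 ]
0.21 7 [0.5313 0.186  0.2114]
0.22 282 [0.5286 0.188  0.2276]
0.23 68 [0.5292 0.1879 0.235 ]
0.24 42 [0.5305 0.1896 0.2444]
0.15422542836237782
```

Orange is now tilted exactly like black, so it is fully on, and white and black are unchanged. The stylus is still vertical and over the bore. I put it back.

```bash
python3 - <<'E'
from h import *
p=np.array([.534,.184,.135]); print(servo_line(p,rate=.1,contact_N=10),np.round(current_position(),4))
if current_position()[2]<.14:
    p[2]=.117; print(servo_line(p,rate=.03,contact_N=4),np.round(current_position(),4),current_force())
    move_gripper(.05); p[2]=.26; servo_line(p,rate=.12)
    move_ptp([.45,-.35,.3],down(0)); sleep(.3)
    out=[]
    for n in("top","side"):
        c=capture(n); W=cloud(c); out.append(c["image"])
        hsv=cv2.cvtColor(c["image"],cv2.COLOR_BGR2HSV)
        y=(np.hypot(W[...,0]-.534,W[...,1]-.184)<.04)&(abs(hsv[...,0].astype(int)-27)<10)&(hsv[...,1]>120)
        for lo,hi in((.105,.165),(.166,.19)):
            P=W[y&(W[...,2]>lo)&(W[...,2]<hi)]; print(n,len(P),P.mean(0).round(4))
        print("zmax",W[y][:,2].max())
        if n=="top":
            t=(np.hypot(W[...,0]-.70,W[...,1]-.075)<.07)&(W[...,2]>.01); print(cv2.minAreaRect((W[t][:,:2]*1000).astype(np.float32)))
            for yy in(-.076,-.116,-.156): print([np.round(1000*np.nanmedian(W[(abs(W[...,0]-x)<.004)&(abs(W[...,1]-yy)<.007)][:,2]),1) for x in(.525,.559)])
    cv2.imwrite("pics/f.png",np.hstack([cv2.resize(out[0][100:300,150:440],(395,272)),cv2.resize(out[1][120:330,170:450],(395,272))]))
print(current_clock())
E
```

```text
False [0.5346 0.1841 0.1356]
True [0.5342 0.184  0.1217] [ 0.24652724 -0.66173198  3.5946407 ]
top 43 [0.5326 0.1799 0.1337]
top 60 [0.5343 0.1843 0.1729]
zmax 0.17621666335783762
((714.6497802734375, 69.96941375732422), (55.49607467651367, 61.676727294921875), 1.818750023841858)
[np.float64(60.7), np.float64(72.1)]
[np.float64(70.9), np.float64(61.7)]
[np.float64(69.8), np.float64(61.7)]
side 271 [0.5291 0.1888 0.136 ]
side 96 [0.5315 0.187  0.1724]
zmax 0.1759341258899749
19.9833
```

View pics/f.png

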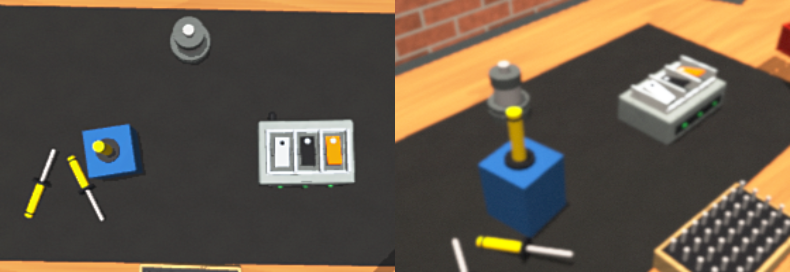

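The stylus stands upright in the stand with its collar on top, orange is on, and the holder has not moved. I hand the job in.

```bash
python3 -c "
from bench import *
close_job()"
```

```text
the job is handed in; nothing more can be done
```

The job is done and handed in at about 20 s on the robot's clock. I took the largest stylus out of the stand, pressed the orange rocker's dotted half down to its stop with the tip (stopped on contact), put the stylus back and let go. The arm was parked clear before hand-in.

- **Orange rocker:** its height profile reversed and now matches the black rocker's, so it is fully on.
- **White and black rockers:** unchanged, white off and black on.
- **Stylus:** upright, its axis within about 1 mm of the bore's centre. Its top is at 0.176 m where 0.175 m was expected, so the collar is on the block.
- **Tool holder:** its measured position is the same to within 0.1 mm.
- **Went wrong:** the two smaller look-alike styluses, which stood free on the bench, were lying down when I looked after the grasp. I don't know what knocked them over; the approach or the grasp may have brushed them. Both are still on the bench and clear of the parts that are judged.

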